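# Rake scattered spacer rods into rows and stow the rake

### The arm

A 6-joint arm with a two-finger parallel gripper is mounted at the origin on the work surface. World frame = base frame: x ahead of the robot, y to its left, z up, the work surface at z = 0. Lengths are in m, angles in rad, forces in N, time in s.
With the tool pointing down it reaches from about 0.4 to 0.825 m from the base axis. Payload 7 kg.
Tool frame: the origin (TCP) lies between the finger pads; the fingertips stand 22 mm ahead of it and the grasp point (between the pads) lies 3 mm ahead of it; z points along the fingers, y is the direction in which the jaws open and shut (so a half turn about z gives the same grasp; the last joint's range is limited). The gripper opens to 88 mm and grips with 3 to 60 N. Pads are 19 mm wide; open, the fingers measure 130 mm over their backs; the gripper's body (78 mm by 193 mm) begins 47 mm behind the grasp point.
Start: joints at [1.571, 0.359, 0.012, 0, -1.224, -0.288], TCP at [0.192, 0.647, 0.249] pointing down, gripper open.
Joint ranges: [-3.07, 3.07], [-1.43, 2.12], [-1.02, 1.25], [-3.03, 1.67], [-3.05, -0], [-3.03, 3.03]. Speed limits (rad/s): [2.39, 2.39, 3.01, 3.14, 3.14, 3.14].

### API

Orientations are given as [roll, pitch, yaw] about the fixed x, y, z axes, in that order (R = Rz(yaw) Ry(pitch) Rx(roll)).
In Python, from station import arm, optics gives the robot as it stands. The module is installed in compiled form; this text tells all that it offers.
- The arm moves only by the tool jog_arm, never from a script. Its argument "motion" is a list that holds one entry, the list of rows, each a list of 7 numbers: the shift along the tool's x, y, z in m, then the turn, a rotation vector about the tool's x, y, z in degrees, then the finger opening in m, from 0 to 0.0876. In form: [[[x, y, z, rx, ry, rz, grip], ...]]. A call has 1 to 8 rows; each row is the pose to reach, as a shift and turn from the pose measured when the call began, along the tool's axes at that moment; what a row does not reach only later rows make up. A row lasts 1/10 s, in which the tool goes at most 50 mm and 8.59 degrees, less where a joint would pass 70% of its speed; a pose out of reach is approached as far as the arm can. A call with a gripper value outside its range is refused whole. The fingers move at their own pace and stop on an object; "newtons" is the grip in N (left out, the last holds). Time passes only in rows, so rows that repeat a pose let the fingers close. It gives the time, the measured TCP pose, the force and the opening at its end, in the units of the state.
- arm.get_state(): the state, without advancing time (a new reading comes with each control period).
- optics.grab_frame(name): name is "side" or "top" or "wrist"; returns the picture (480x640x3 uint8, red, green, blue); there is no depth.
- optics.camera_model(name): a dict with "mtx" (3x3 intrinsics, pixels), "R" (3x3) and "t" (3): a world point X has camera coordinates R X + t; the wrist camera has in their place "mount" (4x4, takes a point from camera to tool coordinates, whose origin is the TCP and whose axes are the flange's). Camera axes: x right, y down, z forward; pixel columns grow to the right and rows downward; lengths in m; the calibration is good to about 2 mm. A picture is of the moment at which its call begins: read the wrist's pose just before it. camera_model takes no time and is no camera call.
- arm.job_done(): hands the job in, once; it reports no verdict.
The state is a dict: "t": time; "q": joint angles; "qd": joint speeds; "joint_efforts": joint torques, N m; "eef_pos": TCP position; "ee_rot": TCP orientation; "force": force on the tool from outside, world axes, zero at the start; "moment": the same for the moment, N m; "width": finger opening in m.
Only numpy, scipy, OpenCV 4.12 (cv2) and the standard library are available. Lean on these libraries where they do the work, as an engineer would, in place of code of your own. Each camera call takes 0.05 s, during which the arm holds its last target.

### The job

Four metal spacer rods lie scattered on the rubber sorting board: take the rake by its upright handle and comb them with it, not with the fingers, until all four lie flat, parallel to the board's metal fence, side by side and close together up against it. Then set the rake down on its teeth, let go, take it again by one end of its bar and slide it under the instrument shelf from its open front until the whole upright handle is beneath the shelf, standing upright. Leave the other things on the bench where they are and the rods in their rows.

Things in the scene. Friction and masses are not known exactly. Their poses are not given: they have to be found in the camera images.
- board: fixed sorting board: black rubber mat 300 mm (x) by 220 mm (y), top 4 mm above the bench, open-edged but for an aluminium fence along its -x edge (nearest the robot), 10 mm thick, reaching 22 mm above the bench; the fence's inner face is at x = -135 mm in the board's frame. Origin: centre of the mat, at bench level; z up.
- rake_grip (a point): the loose rake's upright wooden handle, 34 mm along the bar (y) by 22 mm across it (x), 40 to 105 mm above the tooth tips, on the middle of the bar. This point is on its axis, 80 mm above the tooth tips. At start the rake stands on its teeth on the bench. Axes: y along the bar, z up; the rake is alike both ways round.
- rake_bar (a point): centre of the rake's plastic bar, 32 mm above the tooth tips, axes as rake_grip. Bar 200 mm long (y), 14 mm thick (x), 16 mm high; eleven teeth below at 18 mm pitch from the middle, 8 mm thick (x), 10 mm wide, 24 mm long, the gaps too narrow for a rod to enter. Whole rake 0.13 to 0.21 kg; it slides easily on its teeth.
- shelf_front (a point): fixed instrument shelf: white top 260 mm wide (x), 200 mm deep (y), underside 125 mm above the bench, grey instrument on it up to 210 mm; four legs 16 mm across at x = +-120 mm, y = 10 and 190 mm. This point is at bench level below the middle of the open front edge; y points inwards under the shelf, x along the edge. Nothing lies beneath.
- rod0_c (a point): loose hexagonal aluminium spacer rod, 100 mm long (along y), 10 mm across flats, 26 g, lying on the board; this point is its centre. The four are alike and lie one behind another along the board's x; at the start none reaches beyond x = 90 mm in the board's frame, so the rake can be lowered at about x = 115 mm.
- rod1_c (a point): loose hexagonal aluminium spacer rod, 100 mm long (along y), 10 mm across flats, 26 g, lying on the board; this point is its centre. The four are alike and lie one behind another along the board's x; at the start none reaches beyond x = 90 mm in the board's frame, so the rake can be lowered at about x = 115 mm.
- rod2_c (a point): loose hexagonal aluminium spacer rod, 100 mm long (along y), 10 mm across flats, 26 g, lying on the board; this point is its centre. The four are alike and lie one behind another along the board's x; at the start none reaches beyond x = 90 mm in the board's frame, so the rake can be lowered at about x = 115 mm.
- rod3_c (a point): loose hexagonal aluminium spacer rod, 100 mm long (along y), 10 mm across flats, 26 g, lying on the board; this point is its centre. The four are alike and lie one behind another along the board's x; at the start none reaches beyond x = 90 mm in the board's frame, so the rake can be lowered at about x = 115 mm.
- fan: bystander, loose: square white computer cooling fan standing on edge, 80 x 80 x 25 mm; to be left alone
- meter: bystander, loose: black hand-held meter with a round dial, lying flat, 150 x 75 x 41 mm; to be left alone
- spool: bystander, loose: metal wire spool standing on end, 54 mm across, 42 mm high; to be left alone
- driver: bystander, loose: black-handled screwdriver lying on the bench; to be left alone
Not all that is in view belongs to the job. Leave any pink or turquoise look-alike of the part that bears rake_grip alone. What is shaped like the part that bears rod0_c but red is not meant.

How it is judged:
On the way, in this order (a step that is already met when the one before it is completed fails the run):
1. the rake is held by its upright handle (contact force between the fingers and rake above 1 N and distance between the grasp point and rake_grip below 0.045 m), for 0.1 s.
2. all four rods lie flat on the board, within 8 degrees of parallel to the fence and with their centres within 60 mm of its inner face (angle between the y axis of each of rod0_c, rod1_c, rod2_c, rod3_c and the y axis of board, either way round below 0.14 rad and x of rod0_c in the frame of board between -0.136 and -0.075 m and y of rod0_c in the frame of board between -0.07 and 0.07 m and z of each of rod0_c, rod1_c, rod2_c, rod3_c in the frame of board below 0.014 m and x of rod1_c in the frame of board between -0.136 and -0.075 m and y of rod1_c in the frame of board between -0.07 and 0.07 m and x of rod2_c in the frame of board between -0.136 and -0.075 m and y of rod2_c in the frame of board between -0.07 and 0.07 m and x of rod3_c in the frame of board between -0.136 and -0.075 m and y of rod3_c in the frame of board between -0.07 and 0.07 m), for 0.2 s.
3. the rake has been set down standing on its teeth and let go, its handle still outside the shelf (angle between rake_grip's own z axis and vertical below 0.15 rad and height (world z) of rake_grip below 0.092 m and contact force between the fingers and rake below 0.2 N and linear speed of rake below 0.02 m/s and y of rake_grip in the frame of shelf_front below -0.02 m), for 0.2 s.
4. the rake is taken by its bar, more than 50 mm from the handle (contact force between the fingers and rake above 0.5 N and distance between the grasp point and rake_grip above 0.05 m), for 0.1 s.
At the end, for the whole second after the job is handed in: Rods flat on the board, within 8 degrees of the fence's direction, centres within 60 mm of its inner face and 70 mm of the board's middle line. Rake upright within 8 degrees, released, at rest, handle axis 12 to 120 mm inside the shelf's front edge and within 90 mm of its middle (all of step 2 and y of rake_grip in the frame of shelf_front between 0.012 and 0.12 m and x of rake_grip in the frame of shelf_front between -0.09 and 0.09 m and angle between rake_grip's own z axis and vertical below 0.15 rad and height (world z) of rake_grip below 0.092 m and contact force between the fingers and rake below 0.2 N and linear speed of rake below 0.02 m/s); the robot touches nothing.
It fails at once if a rod is touched by the fingers or the arm (contact force between any of the fingers, the arm and rod0 above 0.5 N or contact force between any of the fingers, the arm and rod1 above 0.5 N or contact force between any of the fingers, the arm and rod2 above 0.5 N or contact force between any of the fingers, the arm and rod3 above 0.5 N).
It fails at once if another thing on the bench is moved more than 30 mm (distance of any of fan, meter, spool, driver from where it was at the start of the episode above 0.03 m).
It also fails if it takes over 72 s, if anything falls off the work surface, if the arm or the gripper's body presses on something with over 40 N, if the wrist force passes 120 N, or if a joint passes its speed limit or range.

## Working session

There is one attempt and no reset: what is moved stays moved. The work goes in short steps, Python scripts to look and compute and a tool call to move; the robot and the scene stay as the last step left them, time stands still between calls to the robot, and variables do not carry over. Pictures are saved under pics/ and viewed, and the job is handed in when it is done.

Besides the shell and the picture viewer there is one more tool, called after ">>>" by a JSON object that holds its "api" and its "payload". jog_arm: Moves the arm, as the interface text tells. Its arguments: {"type":"object","properties":{"motion":{"type":"array","items":{"type":"array","items":{"type":"array","items":{"type":"number"}}}},"newtons":{"type":"number"}},"required":["motion"]}

```bash
mkdir -p pics
python3 - <<'E'
from station import arm, optics
import cv2
s=arm.get_state();print(s)
for n in ("side","top","wrist"):
    im=optics.grab_frame(n);cv2.imwrite(f"pics/{n}0.png",im[:,:,::-1])
    m=optics.camera_model(n);print(n,m)
E
```

```text
{'t': 0.0, 'q': array([ 1.57106994e+00,  3.59399661e-01,  1.10357874e-02, -3.52302394e-04,
       -1.22405658e+00, -2.88081503e-01]), 'qd': array([ 0.0008351 ,  0.00015153, -0.00014298, -0.00023559,  0.00202285,
       -0.0016092 ]), 'joint_efforts': array([-1.24635430e-03, -5.82716024e+01,  2.93052703e+01,  6.99711710e+00,
        6.86164465e-03, -1.74298307e-04]), 'eef_pos': array([0.19150505, 0.64679393, 0.24760394]), 'ee_rot': array([ 3.13994136e+00, -1.43946886e-04, -2.87927761e-01]), 'force': array([ 0.56614635,  0.14674048, -0.05775922]), 'moment': array([-8.57956225e-05,  2.04886016e-02,  1.74663292e-02]), 'width': 0.08788767718033412}
side {'mtx': array([[488.6343737 ,   0.        , 305.53824772],
       [  0.        , 488.6343737 , 235.04314589],
       [  0.        ,   0.        ,   1.        ]]), 'R': array([[-0.99734831, -0.07213258,  0.00965609],
       [-0.05832221,  0.71283934, -0.69889813],
       [ 0.04353009, -0.69760803, -0.71515604]]), 't': array([0.5161789 , 0.13466402, 0.95561817])}
top {'mtx': array([[614.25030984,   0.        , 322.4654656 ],
       [  0.        , 614.25030984, 235.79531121],
       [  0.        ,   0.        ,   1.        ]]), 'R': array([[ 0.01798138, -0.99955006,  0.02400708],
       [-0.9925674 , -0.02073591, -0.11991657],
       [ 0.12036042, -0.02167238, -0.99249367]]), 't': array([-0.088811  ,  0.5522633 ,  1.32263257])}
wrist {'mtx': array([[399.14150235,   0.        , 318.22826588],
       [  0.        , 399.14150235, 236.0145287 ],
       [  0.        ,   0.        ,   1.        ]]), 'mount': array([[-3.62252421e-04, -9.55890504e-01, -2.93723020e-01,
         7.88652683e-02],
       [ 9.99999458e-01, -6.32903934e-04,  8.26406574e-04,
        -2.96464128e-04],
       [-9.75852652e-04, -2.93722562e-01,  9.55890216e-01,
        -1.35534352e-01],
       [ 0.00000000e+00,  0.00000000e+00,  0.00000000e+00,
         1.00000000e+00]])}
```

View pics/side0.png

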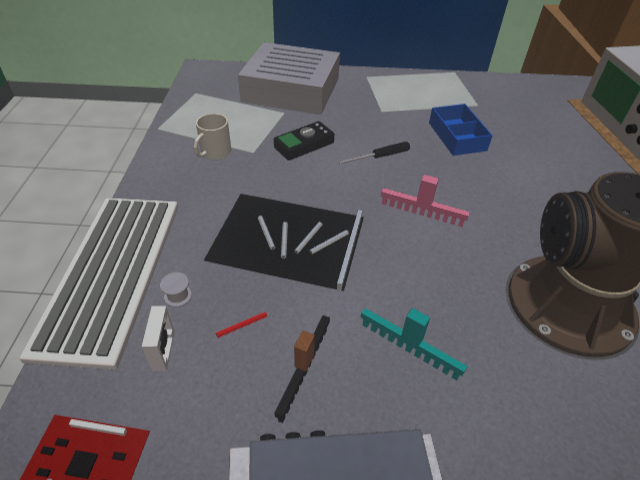

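View pics/top0.png

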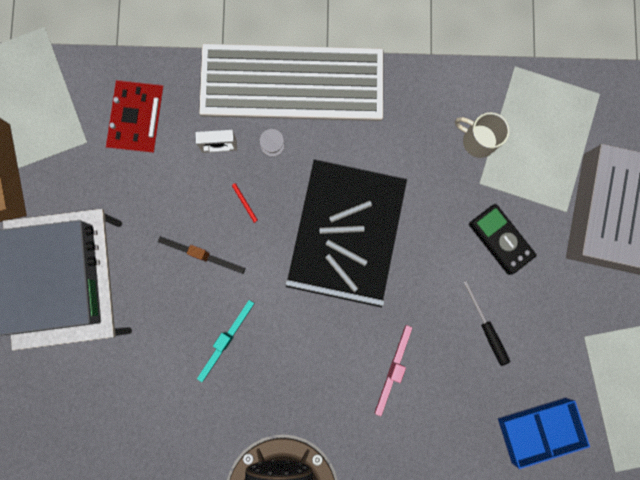

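View pics/wrist0.png

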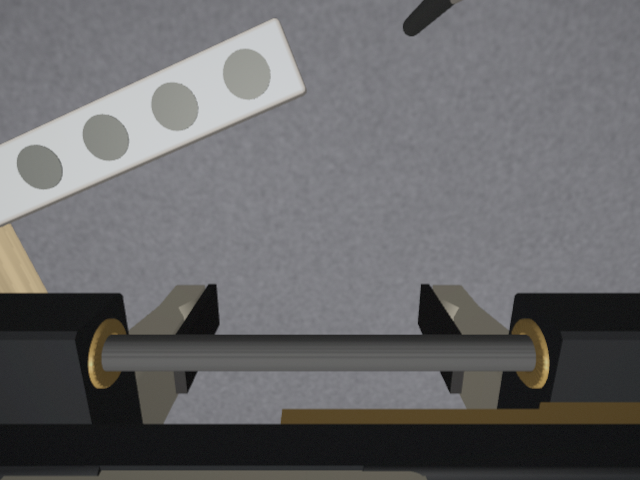

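```bash
cat > h.py <<'E'
import numpy as np, cv2
from station import arm, optics
from scipy.spatial.transform import Rotation as Ro
def ray(name,uv,z,m=None):
    m=m or optics.camera_model(name)
    d=np.linalg.inv(m['mtx'])@np.array([uv[0],uv[1],1.]);C=-m['R'].T@m['t'];d=m['R'].T@d
    return C+d*(z-C[2])/d[2]
def proj(name,X):
    m=optics.camera_model(name);c=m['R']@np.array(X)+m['t'];p=m['mtx']@c;return p[:2]/p[2]
def mask(im,lo,hi):
    return cv2.inRange(cv2.cvtColor(im,cv2.COLOR_RGB2HSV),np.array(lo),np.array(hi))
def comps(mk,amin=30):
    n,l,st,c=cv2.connectedComponentsWithStats(mk)
    return [(st[i],c[i],(l==i).astype(np.uint8)) for i in range(1,n) if st[i][4]>=amin]
E
python3 - <<'E'
from h import *
im=cv2.imread('pics/top0.png')
for nm,(x0,x1,y0,y1) in dict(a=(60,260,180,350),b=(270,420,150,310)).items():
    c=im[y0:y1,x0:x1];cv2.imwrite(f'pics/crop_{nm}.png',cv2.resize(c,None,fx=600//c.shape[0]if 0 else 3.5,fy=3.5,interpolation=cv2.INTER_CUBIC))
for n,pts in dict(
  fence_top_z22=[((287,281),.022),((383,300),.022)],
  mat=[((313,160),.004),((406,180),.004),((383,306),.004),((286,287),.004)],
  bar=[((160,239),.04),((243,270),.04)], handle=[((197,252),.105)],
  shelf=[((104,209),.14),((113,346),.14)],).items():
    for uv,z in pts: print(n,uv,ray('top',uv,z).round(4))
E
```

```text
fence_top_z22 (287, 281) [ 0.4533 -0.0019  0.022 ]
fence_top_z22 (383, 300) [ 0.4155 -0.2145  0.022 ]
mat (313, 160) [ 0.7321 -0.0539  0.004 ]
mat (406, 180) [ 0.6903 -0.2678  0.004 ]
mat (383, 306) [ 0.4025 -0.2168  0.004 ]
mat (286, 287) [0.4407 0.0006 0.004 ]
bar (160, 239) [0.5387 0.2769 0.04  ]
bar (243, 270) [0.4745 0.0938 0.04  ]
handle (197, 252) [0.506  0.1834 0.105 ]
shelf (104, 209) [0.5866 0.3685 0.14  ]
shelf (113, 346) [0.313  0.3344 0.14  ]
```

```bash
ls pics
```

```text
crop_a.png
crop_b.png
side0.png
top0.png
wrist0.png
```

View pics/crop_a.png

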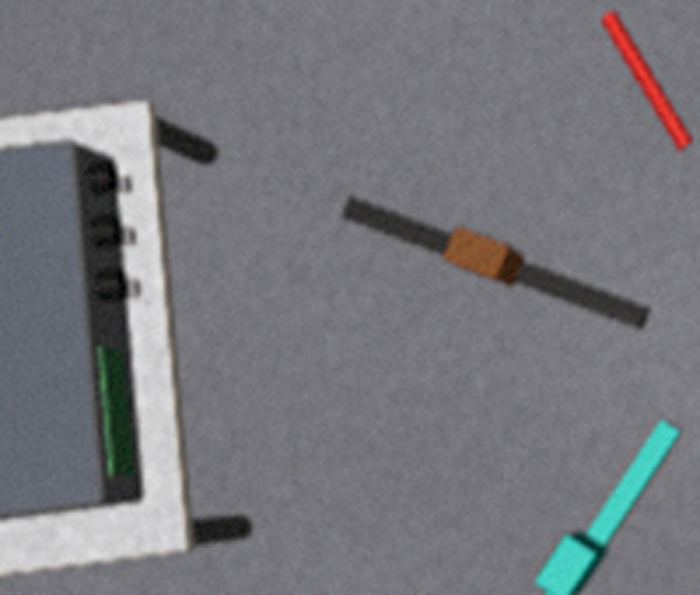

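View pics/crop_b.png

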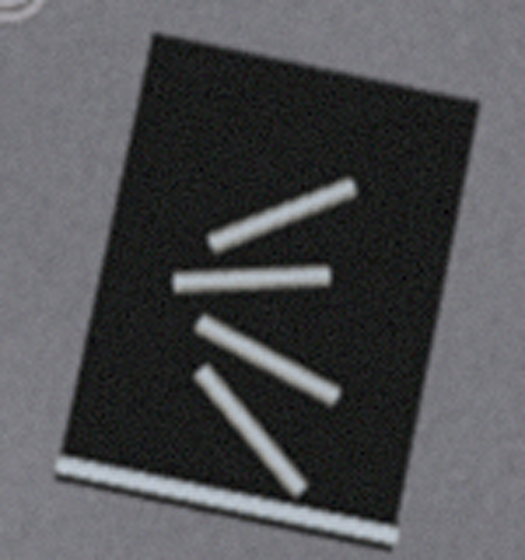

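Run:
```python
from h import *
im=cv2.imread('pics/top0.png')[:,:,::-1].copy()
hsv=cv2.cvtColor(im,cv2.COLOR_RGB2HSV)
def world(mk,z,name='top'):
    ys,xs=np.nonzero(mk);return np.array([ray(name,(x,y),z)[:2] for x,y in zip(xs,ys)])
def rect(P):
    return cv2.minAreaRect(P.astype(np.float32)*1000)
# mat
dark=(hsv[:,:,2]<45).astype(np.uint8)
r=np.zeros_like(dark);r[150:315,275:415]=1
mat=max(comps(dark*r),key=lambda c:c[0][4])[2]
mk=cv2.morphologyEx(mat,cv2.MORPH_CLOSE,np.ones((15,15)))
print('mat',rect(world(mk,.004)))
br=(hsv[:,:,2]>130).astype(np.uint8)*r
for st,c,m in comps(br,20):
    z=.022 if c[1]>270 else .014
    W=world(m,z);print(st,rect(W),W.mean(0).round(4))
    if z<.02: 
        pass
orange=mask(im,(5,90,60),(18,255,255)); o=orange.copy();o[:, :150]=0;o[:,260:]=0;o[:200]=0;o[300:]=0
big=max(comps(o,20),key=lambda c:c[0][4]);print(big[0],big[1], [tuple(hsv[int(big[1][1])+a,int(big[1][0])+b]) for a in (0,) for b in (-6,0,6)])
br=(hsv[:,:,2]>110).astype(np.uint8)
brt=(big[2]*(hsv[:,:,2]>115)).astype(np.uint8);W=world(brt,.105);print('handletop',len(W),rect(W))
d2=(hsv[:,:,2]<75).astype(np.uint8)
q=np.zeros_like(d2);q[230:280,155:250]=1
for st,c,m in comps(d2*q,20): 
    W=world(m,.04);print('bar',st,rect(W),(W.min(0)).round(3),W.max(0).round(3))
for uv in ((60+212/3.5,180+153/3.5),(60+247/3.5,180+527/3.5)): print('foot',ray('top',uv,0))
for uv in ((60+150/3.5,180+102/3.5),(60+190/3.5,180+548/3.5)):
  for z in (.125,.135): print('front',ray('top',uv,z))
```

```text
Traceback (most recent call last):
  File "h.py", line 5, in ray
    m=m or optics.camera_model(name)
           ~~~~~~~~~~~~~~~~~~~^^^^^^
ValueError: time passes only in moves, steps and waits
```

```bash
cat > plan.py <<'E'
import sys
from h import *
def plan(x,y,z,yawdeg):
    s=arm.get_state();R=Ro.from_euler('xyz',s['ee_rot']);T=Ro.from_euler('xyz',[np.pi,0,np.deg2rad(yawdeg)])
    d=R.inv().apply(np.array([x,y,z])-s['eef_pos']);rv=np.degrees((R.inv()*T).as_rotvec())
    print('t',round(s['t'],2),'pos',s['eef_pos'].round(4),'rpy',np.degrees(s['ee_rot']).round(2),'q',s['q'].round(2),'F',s['force'].round(1),'w',round(s['width'],4))
    print('shift',d.round(4),'turn',rv.round(2))
if __name__=='__main__': plan(*map(float,sys.argv[1:5]))
E
python3 plan.py .5065 .186 .32 -109.5
python3 - <<'E'
from h import *
c=np.array([.565,-.133]);a=np.deg2rad(-10.7);R=np.array([[np.cos(a),-np.sin(a)],[np.sin(a),np.cos(a)]])
for p,ang in (((.6147,-.1399),23.5+90),((.5724,-.121),94),((.5204,-.132),62.4),((.4742,-.1215),40.8)):
    v=R.T@(np.array(p)-c);print(v.round(3),ang+10.7)
for bx in (.115,.10,-.087): print(bx,(c+R@[bx,0]).round(4))
E
```

```text
t 0.15 pos [0.1915 0.6469 0.2479] rpy [ 1.7993e+02 -1.0000e-02 -1.6490e+01] q [ 1.57  0.36  0.01 -0.   -1.22 -0.29] F [ 0.8  0.3 -0.2] w 0.0881
shift [ 0.4329  0.3526 -0.0716] turn [ 5.000e-02 -6.000e-02  9.301e+01]
[0.05  0.002] 124.2
[0.005 0.013] 104.7
[-0.044 -0.007] 73.1
[-0.091 -0.006] 51.5
0.115 [ 0.678  -0.1544]
0.1 [ 0.6633 -0.1516]
-0.087 [ 0.4795 -0.1168]
```

>>> {"api": "jog_arm", "payload": {"motion": [[[0, 0, -0.05, 0, 0, 0, 0.0876], [0.02, 0.02, -0.085, 0, 0, 8, 0.0876], [0.06, 0.05, -0.085, 0, 0, 16, 0.0876], [0.1, 0.08, -0.085, 0, 0, 24, 0.0876], [0.14, 0.115, -0.085, 0, 0, 32, 0.0876], [0.18, 0.147, -0.085, 0, 0, 40, 0.0876], [0.22, 0.18, -0.085, 0, 0, 48, 0.0876], [0.26, 0.21, -0.085, 0, 0, 56, 0.0876]]]}}

```text
t: 0.95
eef_pos: [0.378, 0.3748, 0.3333]
ee_rot: [3.141, -0.001, -1.271]
force: [0.9, 0.9, -0.7]
width: 0.0878
```

```bash
python3 plan.py .5065 .186 .20 -109.5
```

```text
t 0.95 pos [0.378  0.3748 0.3333] rpy [ 1.7997e+02 -5.0000e-02 -7.2790e+01] q [ 1.15  0.08 -0.16  0.   -1.33 -0.85] F [ 0.9  0.9 -0.7] w 0.0878
shift [ 0.2183 -0.0669  0.1334] turn [ 1.000e-02 -6.000e-02  3.671e+01]
```

>>> {"api": "jog_arm", "payload": {"motion": [[[0.05, -0.015, 0, 0, 0, 8, 0.0876], [0.09, -0.03, 0, 0, 0, 16, 0.0876], [0.13, -0.04, 0.02, 0, 0, 24, 0.0876], [0.17, -0.053, 0.06, 0, 0, 32, 0.0876], [0.205, -0.063, 0.1, 0, 0, 36.7, 0.0876], [0.2183, -0.0669, 0.125, 0, 0, 36.7, 0.0876], [0.2183, -0.0669, 0.125, 0, 0, 36.7, 0.0876], [0.2183, -0.0669, 0.125, 0, 0, 36.7, 0.0876]]]}}

```text
t: 1.75
eef_pos: [0.5066, 0.1853, 0.2079]
ee_rot: [3.141, -0.003, -1.912]
force: [0.9, 0.5, 0.6]
width: 0.0876
```

```bash
python3 plan.py .5065 .186 .083 -109.5
python3 - <<'E'
from h import *
s=arm.get_state();im=optics.grab_frame('wrist');cv2.imwrite('pics/wrist1.png',im[:,:,::-1])
E
```

```text
t 1.75 pos [0.5066 0.1853 0.2079] rpy [ 1.7997e+02 -1.5000e-01 -1.0957e+02] q [ 0.71  0.17 -0.35  0.   -1.06 -1.06] F [0.9 0.5 0.6] w 0.0876
shift [-0.0009  0.0002  0.1249] turn [ 0.03 -0.15 -0.07]
```

View pics/wrist1.png

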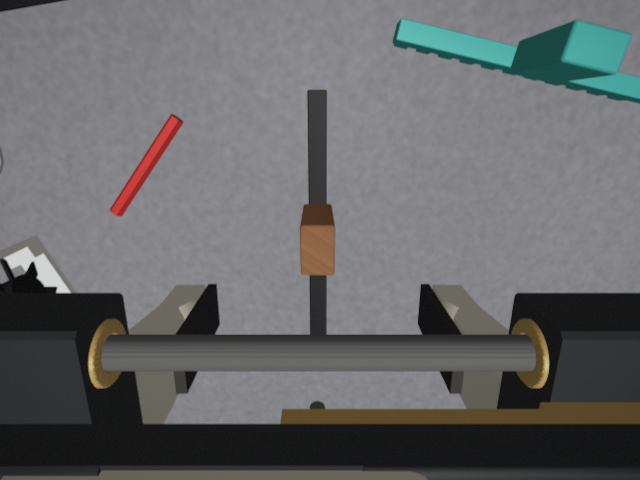

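>>> {"api": "jog_arm", "payload": {"motion": [[[-0.002, 0, 0.04, 0, -0.15, 0, 0.0876], [-0.002, 0, 0.08, 0, -0.15, 0, 0.0876], [-0.002, 0, 0.11, 0, -0.15, 0, 0.0876], [-0.002, 0, 0.125, 0, -0.15, 0, 0.0876], [-0.002, 0, 0.125, 0, -0.15, 0, 0.0876], [-0.002, 0, 0.125, 0, -0.15, 0, 0.01], [-0.002, 0, 0.125, 0, -0.15, 0, 0.01], [-0.002, 0, 0.125, 0, -0.15, 0, 0.01]]], "newtons": 40}}

```text
t: 2.6
eef_pos: [0.5084, 0.1889, 0.0856]
ee_rot: [-3.139, 0.004, -1.911]
force: [0.3, -0.9, 0.6]
width: 0.0692
```

>>> {"api": "jog_arm", "payload": {"motion": [[[0, 0, 0, 0, 0, 0, 0.01], [0, 0, 0, 0, 0, 0, 0.01], [0, 0, 0, 0, 0, 0, 0.01], [0, 0, 0, 0, 0, 0, 0.01], [0, 0, 0, 0, 0, 0, 0.01]]]}}

```text
t: 3.1
eef_pos: [0.5084, 0.1888, 0.0856]
ee_rot: [-3.139, 0.004, -1.911]
force: [0.1, -0.3, -0.4]
width: 0.0292
```

```bash
python3 plan.py .5065 .186 .14 -109.5
```

```text
t 3.1 pos [0.5084 0.1888 0.0856] rpy [-179.87    0.24 -109.48] q [ 0.72  0.31 -0.49 -0.   -0.77 -1.06] F [ 0.1 -0.3 -0.4] w 0.0292
shift [ 0.003   0.0007 -0.0544] turn [-0.13  0.24  0.02]
```

Fingers are still closing.

>>> {"api": "jog_arm", "payload": {"motion": [[[0, 0, 0, 0, 0, 0, 0.01], [0, 0, 0, 0, 0, 0, 0.01], [0, 0, 0, 0, 0, 0, 0.01], [0, 0, 0, 0, 0, 0, 0.01]]]}}

```text
t: 3.5
eef_pos: [0.5083, 0.1887, 0.0855]
ee_rot: [-3.139, 0.004, -1.911]
force: [0.3, 0.2, 0.1]
width: 0.0221
```

>>> {"api": "jog_arm", "payload": {"motion": [[[0, 0, -0.02, 0, 0, 0, 0.01], [0, 0, -0.04, 0, 0, 0, 0.01], [0, 0, -0.06, 0, 0, 0, 0.01], [0, 0, -0.075, 0, 0, 0, 0.01], [0, 0, -0.075, 0, 0, 0, 0.01]]]}}

```text
t: 4.0
eef_pos: [0.5089, 0.1891, 0.1623]
ee_rot: [-3.137, 0.007, -1.911]
force: [-0.5, 0.3, -2.1]
width: 0.022
```

```bash
python3 plan.py .676 -.154 .16 -100.7
```

```text
t 4.0 pos [0.5089 0.1891 0.1623] rpy [-179.76    0.4  -109.46] q [ 0.72  0.21 -0.4   0.   -0.94 -1.06] F [-0.5  0.3 -2.1] w 0.022
shift [ 0.2679 -0.2718  0.0016] turn [-0.27  0.38 -8.77]
```

>>> {"api": "jog_arm", "payload": {"motion": [[[0.035, -0.035, 0, 0, 0, -2, 0.01], [0.075, -0.075, 0, 0, 0, -4, 0.01], [0.11, -0.11, 0, 0, 0, -6, 0.01], [0.145, -0.147, 0, -0.2, 0.2, -8, 0.01], [0.185, -0.187, 0, -0.2, 0.3, -8.8, 0.01], [0.22, -0.223, 0, -0.3, 0.4, -8.8, 0.01], [0.255, -0.258, 0, -0.3, 0.4, -8.8, 0.01], [0.268, -0.272, 0, -0.3, 0.4, -8.8, 0.01]]]}}

```text
t: 4.8
eef_pos: [0.6763, -0.1573, 0.1593]
ee_rot: [3.139, -0.001, -1.759]
force: [-0.5, 0.9, -2.4]
width: 0.022
```

>>> {"api": "jog_arm", "payload": {"motion": [[[0, 0, 0, 0, 0, 0, 0.01], [0, 0, 0, 0, 0, 0, 0.01]]]}}

```text
t: 5.0
eef_pos: [0.6752, -0.1584, 0.1566]
ee_rot: [3.135, -0.001, -1.761]
force: [-0.4, 0.7, -2.6]
width: 0.022
```

```bash
python3 plan.py .676 -.154 .093 -100.7
python3 - <<'E'
from h import *
for n in('top','side'):
    im=optics.grab_frame(n);cv2.imwrite(f'pics/{n}2.png',im[:,:,::-1])
im=cv2.imread('pics/top2.png')[120:340,200:500];cv2.imwrite('pics/top2c.png',cv2.resize(im,None,fx=2.6,fy=2.6))
E
```

```text
t 5.0 pos [ 0.6752 -0.1584  0.1566] rpy [ 1.7962e+02 -6.0000e-02 -1.0092e+02] q [ 0.05  0.46 -0.06 -0.   -1.07 -0.24] F [-0.4  0.7 -2.6] w 0.022
shift [-0.0045 -0.0004  0.0636] turn [ 0.38 -0.06 -0.22]
```

View pics/side2.png

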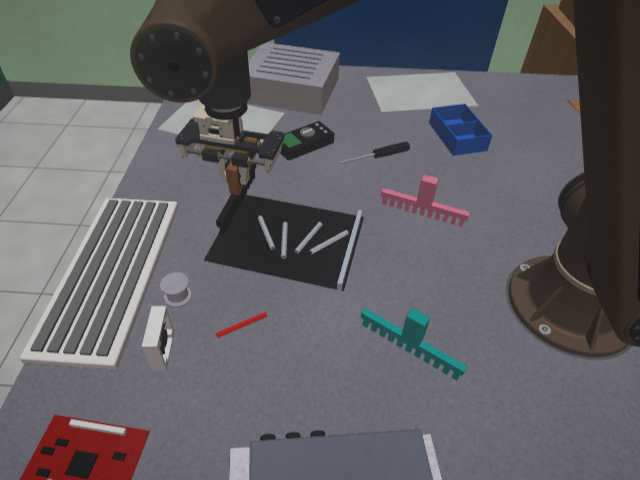

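View pics/top2c.png

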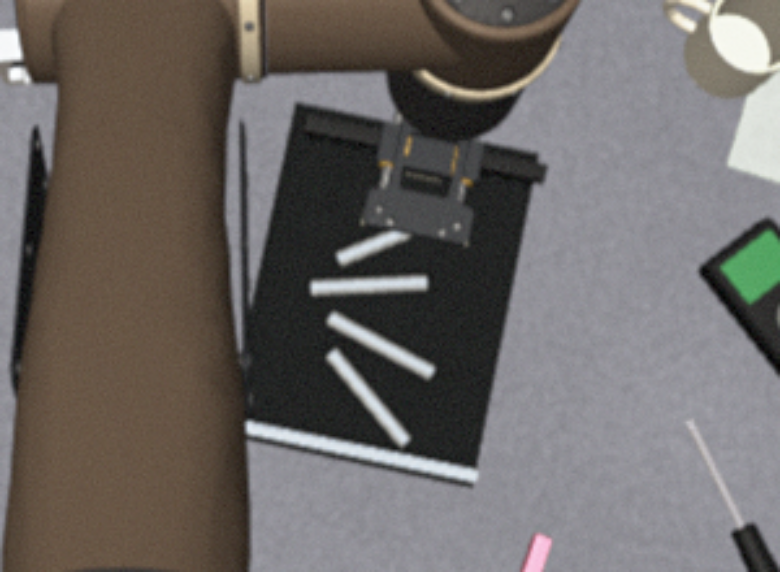

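>>> {"api": "jog_arm", "payload": {"motion": [[[-0.004, 0, 0.02, 0.4, 0, 0, 0.01], [-0.004, 0, 0.04, 0.4, 0, 0.2, 0.01], [-0.004, 0, 0.055, 0.4, 0, 0.2, 0.01], [-0.004, 0, 0.063, 0.4, 0, 0.2, 0.01], [-0.004, 0, 0.065, 0.4, 0, 0.2, 0.01], [-0.004, 0, 0.065, 0.4, 0, 0.2, 0.01]]]}}

```text
t: 5.7
eef_pos: [0.6762, -0.1526, 0.0933]
ee_rot: [-3.139, -0.001, -1.762]
force: [-0.5, 0.4, -1.3]
width: 0.0218
```

```bash
python3 plan.py .4795 -.1168 .091 -100.7
```

```text
t 5.7 pos [ 0.6762 -0.1526  0.0933] rpy [-1.7986e+02 -5.0000e-02 -1.0094e+02] q [ 0.06  0.51 -0.13  0.   -0.93 -0.25] F [-0.5  0.4 -1.3] w 0.0218
shift [0.0022 0.1999 0.0018] turn [-0.14 -0.05 -0.24]
```

>>> {"api": "jog_arm", "payload": {"motion": [[[0, 0.01, 0.0015, 0, 0, 0, 0.01], [0, 0.02, 0.0015, 0, 0, -0.2, 0.01], [0, 0.03, 0.0015, 0, 0, -0.2, 0.01], [0, 0.04, 0.0015, 0, 0, -0.2, 0.01], [0, 0.05, 0.0015, 0, 0, -0.2, 0.01], [0, 0.06, 0.0015, 0, 0, -0.2, 0.01], [0, 0.07, 0.0015, 0, 0, -0.2, 0.01], [0, 0.08, 0.0015, 0, 0, -0.2, 0.01]]]}}

```text
t: 6.5
eef_pos: [0.5969, -0.1372, 0.0917]
ee_rot: [-3.139, -0.001, -1.758]
force: [0.0, 0.1, -2.5]
width: 0.0218
```

```bash
cat > look.sh <<'Z'
python3 plan.py .4795 -.1168 .092 -100.7
python3 - <<'E'
from h import *
a=optics.grab_frame('top')[120:340,250:450];b=optics.grab_frame('side')[150:310,170:400]
a=cv2.resize(a,None,fx=2.0,fy=2.0);b=cv2.resize(b,None,fx=1.7,fy=1.7)
c=np.zeros((max(a.shape[0],b.shape[0]),a.shape[1]+b.shape[1],3),np.uint8);c[:a.shape[0],:a.shape[1]]=a;c[:b.shape[0],a.shape[1]:]=b
cv2.imwrite('pics/$1.png',c[:,:,::-1])
E
Z
bash look.sh r1
```

```text
t 6.5 pos [ 0.5969 -0.1372  0.0917] rpy [-1.7984e+02 -5.0000e-02 -1.0074e+02] q [ 0.09  0.4  -0.33  0.   -0.85 -0.28] F [ 0.   0.1 -2.5] w 0.0218
shift [ 0.0018  0.1191 -0.0006] turn [-0.16 -0.05 -0.04]
```

View pics/r1.png

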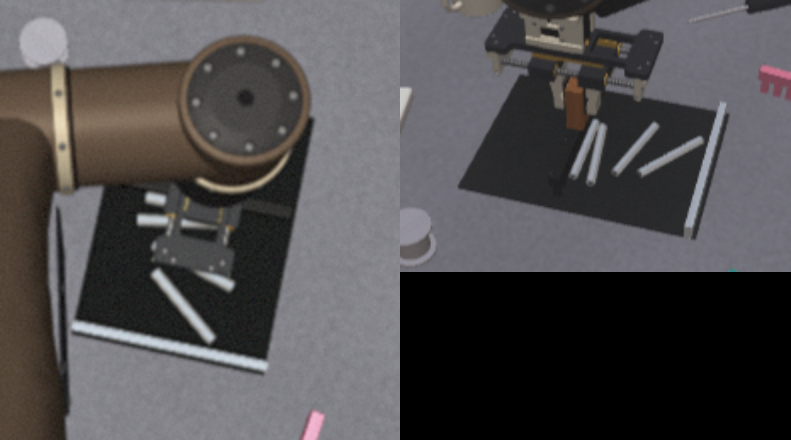

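>>> {"api": "jog_arm", "payload": {"motion": [[[0, 0.01, 0, 0, 0, 0, 0.01], [0, 0.02, 0, 0, 0, 0, 0.01], [0, 0.03, 0, 0, 0, 0, 0.01], [0, 0.038, 0, 0, 0, 0, 0.01], [0, 0.046, 0, 0, 0, 0, 0.01], [0, 0.054, 0, 0, 0, 0, 0.01], [0, 0.062, 0, 0, 0, 0, 0.01], [0, 0.07, 0, 0, 0, 0, 0.01]]]}}

```text
t: 7.4
eef_pos: [0.5269, -0.124, 0.0917]
ee_rot: [-3.14, -0.001, -1.758]
force: [0.7, -0.0, -1.0]
width: 0.0219
```

```bash
bash look.sh r2
```

```text
t 7.4 pos [ 0.5269 -0.124   0.0917] rpy [-1.7988e+02 -5.0000e-02 -1.0074e+02] q [ 0.13  0.3  -0.48  0.   -0.79 -0.32] F [ 0.7 -0.  -1. ] w 0.0219
shift [ 0.0018  0.0479 -0.0004] turn [-0.12 -0.05 -0.04]
```

View pics/r2.png

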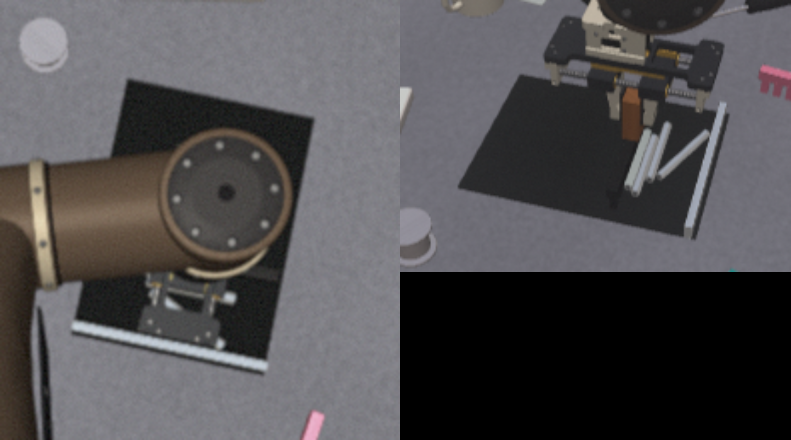

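>>> {"api": "jog_arm", "payload": {"motion": [[[0, 0.005, 0, 0, 0, 0, 0.01], [0, 0.01, 0, 0, 0, 0, 0.01], [0, 0.015, 0, 0, 0, 0, 0.01], [0, 0.02, 0, 0, 0, 0, 0.01], [0, 0.025, 0, 0, 0, 0, 0.01], [0, 0.029, 0, 0, 0, 0, 0.01], [0, 0.033, 0, 0, 0, 0, 0.01], [0, 0.036, 0, 0, 0, 0, 0.01]]]}}

```text
t: 8.3
eef_pos: [0.4905, -0.1172, 0.0916]
ee_rot: [-3.14, -0.001, -1.758]
force: [0.9, 0.4, -2.3]
width: 0.0216
```

```bash
bash look.sh r3
```

```text
t 8.3 pos [ 0.4905 -0.1172  0.0916] rpy [-1.7993e+02 -4.0000e-02 -1.0074e+02] q [ 0.16  0.24 -0.56  0.   -0.76 -0.35] F [ 0.9  0.4 -2.3] w 0.0216
shift [ 0.0017  0.0108 -0.0004] turn [-0.07 -0.04 -0.04]
```

View pics/r3.png

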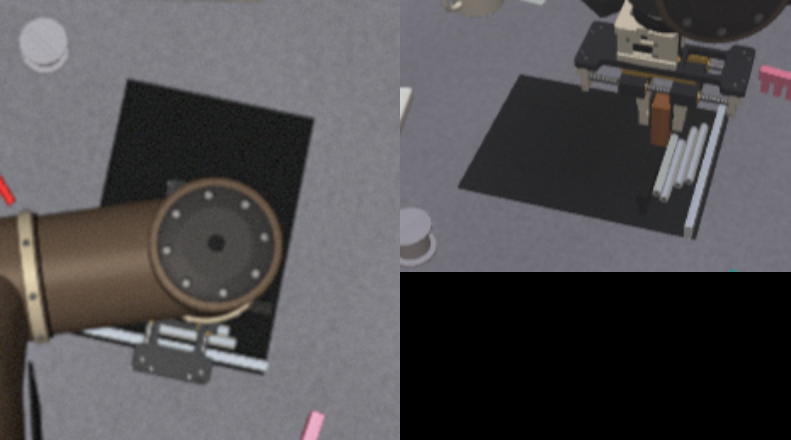

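>>> {"api": "jog_arm", "payload": {"motion": [[[0, 0.002, 0, 0, 0, 0, 0.01], [0, 0.004, 0, 0, 0, 0, 0.01], [0, 0.006, 0, 0, 0, 0, 0.01], [0, 0.008, 0, 0, 0, 0, 0.01], [0, 0.009, 0, 0, 0, 0, 0.01], [0, 0.009, 0, 0, 0, 0, 0.01]]]}}

```text
t: 9.0
eef_pos: [0.4833, -0.1156, 0.0924]
ee_rot: [-3.137, -0.001, -1.757]
force: [5.4, -2.7, -1.3]
width: 0.0219
```

```bash
bash look.sh r4
```

```text
t 9.0 pos [ 0.4833 -0.1156  0.0924] rpy [-1.7974e+02 -3.0000e-02 -1.0069e+02] q [ 0.16  0.23 -0.58  0.   -0.75 -0.35] F [ 5.4 -2.7 -1.3] w 0.0219
shift [0.0019 0.0035 0.0004] turn [-0.26 -0.03  0.01]
```

View pics/r4.png

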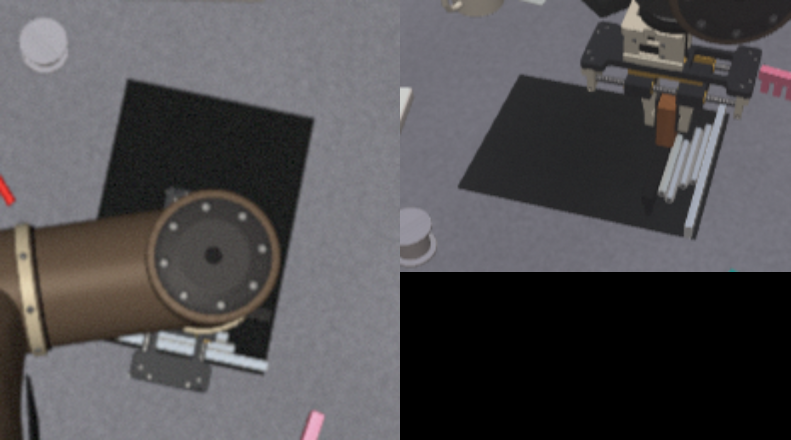

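>>> {"api": "jog_arm", "payload": {"motion": [[[0, -0.005, 0, 0, 0, 0, 0.01], [0, -0.02, 0, 0, 0, 0, 0.01], [0, -0.04, -0.005, 0, 0, 0, 0.01], [0, -0.06, -0.03, 0, 0, 0, 0.01], [0, -0.08, -0.06, 0, 0, 0, 0.01], [0, -0.1, -0.08, 0, 0, 0, 0.01], [0, -0.12, -0.08, 0, 0, 0, 0.01], [0, -0.14, -0.08, 0, 0, 0, 0.01]]]}}

```text
t: 9.9
eef_pos: [0.621, -0.1416, 0.1733]
ee_rot: [-3.138, -0.0, -1.758]
force: [-0.9, 0.9, -2.1]
width: 0.0219
```

```bash
bash look.sh r5
```

```text
t 9.9 pos [ 0.621  -0.1416  0.1733] rpy [-179.77   -0.   -100.72] q [ 0.08  0.35 -0.18  0.   -1.04 -0.27] F [-0.9  0.9 -2.1] w 0.0219
shift [0.002  0.144  0.0808] turn [-0.23 -0.   -0.02]
```

View pics/r5.png

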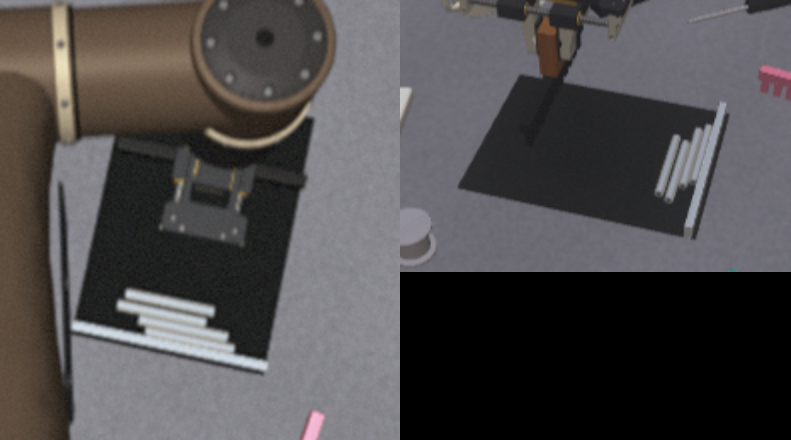

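```bash
cat > rods.py <<'E'
from h import *
im=optics.grab_frame('top');cv2.imwrite('pics/rods.png',cv2.resize(im[255:315,275:395],None,fx=6,fy=6,interpolation=cv2.INTER_CUBIC)[:,:,::-1])
hsv=cv2.cvtColor(im,cv2.COLOR_RGB2HSV)
c=np.array([.565,-.133]);a=np.deg2rad(-10.7);R=np.array([[np.cos(a),-np.sin(a)],[np.sin(a),np.cos(a)]])
r=np.zeros(hsv.shape[:2],np.uint8);r[255:315,275:395]=1
for th in (120,150,175):
  print(th)
  for st,cc,m in comps(((hsv[:,:,2]>th)&(hsv[:,:,1]<60)).astype(np.uint8)*r,20):
    if st[2]>100 and 0: continue
    ys,xs=np.nonzero(m);W=np.array([R.T@(ray('top',p,.013)[:2]-c) for p in zip(xs,ys)])
    print(st,W.mean(0).round(3),W.min(0).round(3),W.max(0).round(3),'ang',np.degrees(np.arctan2(*np.linalg.svd(W-W.mean(0),full_matrices=False)[2][0])).round(1))
E
python3 rods.py
```

```text
120
[277 255   5  45 113] [-0.119  0.129] [-0.175  0.113] [-0.08   0.142] ang -105.5
[ 285  255  110   60 3643] [-0.139 -0.006] [-0.205 -0.139] [-0.028  0.125] ang 170.6
150
[313 265  44  13 183] [-0.09  0.01] [-0.095 -0.04 ] [-0.085  0.059] ang 179.9
[ 286  271   99   35 1114] [-0.125 -0.004] [-0.143 -0.112] [-0.099  0.111] ang -178.6
175
[313 265  44  12 147] [-0.09  0.01] [-0.094 -0.04 ] [-0.086  0.059] ang 179.8
[309 271  44  12 155] [-0.104  0.016] [-0.108 -0.033] [-0.1    0.065] ang 179.9
[320 278  44  12 160] [-0.115 -0.01 ] [-0.119 -0.06 ] [-0.111  0.038] ang 179.9
[286 281  98  24 581] [-0.134 -0.006] [-0.142 -0.111] [-0.123  0.111] ang 179.5
```

View pics/rods.png

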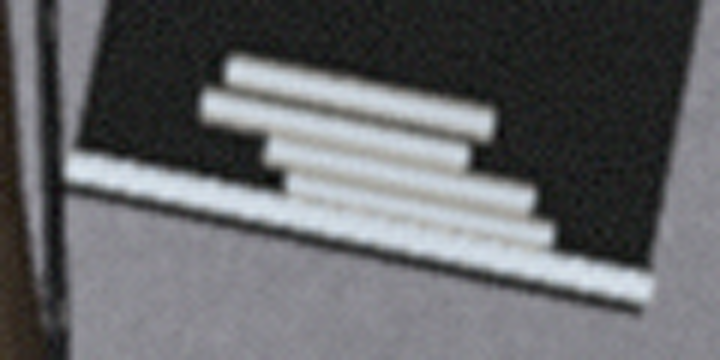

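```bash
python3 plan.py .477 .234 .16 -81.5
```

```text
t 10.05 pos [ 0.6205 -0.1416  0.1717] rpy [-1.7989e+02 -4.0000e-02 -1.0073e+02] q [ 0.08  0.35 -0.18  0.   -1.03 -0.27] F [-0.2 -1.1 -2.9] w 0.0218
shift [-0.3423  0.2109  0.0111] turn [ -0.1   -0.06 -19.23]
```

>>> {"api": "jog_arm", "payload": {"motion": [[[-0.03, 0.02, 0, 0, 0, -2, 0.01], [-0.075, 0.046, 0, 0, 0, -5, 0.01], [-0.12, 0.074, 0, 0, 0, -8, 0.01], [-0.165, 0.102, 0, 0, 0, -11, 0.01], [-0.21, 0.13, 0, 0, 0, -14, 0.01], [-0.255, 0.157, 0, 0, 0, -17, 0.01], [-0.3, 0.185, 0, 0, 0, -19.2, 0.01], [-0.33, 0.204, 0, 0, 0, -19.2, 0.01]]]}}

```text
t: 10.85
eef_pos: [0.4802, 0.2199, 0.1711]
ee_rot: [-3.141, -0.002, -1.422]
force: [1.8, 0.7, -1.3]
width: 0.0222
```

```bash
python3 plan.py .477 .234 .0865 -81.5
```

```text
t 10.85 pos [0.4802 0.2199 0.1711] rpy [-1.7996e+02 -9.0000e-02 -8.1460e+01] q [ 0.8   0.18 -0.42  0.   -0.97 -0.65] F [ 1.8  0.7 -1.3] w 0.0222
shift [-0.0145  0.0012  0.0846] turn [-0.04 -0.09  0.04]
```

>>> {"api": "jog_arm", "payload": {"motion": [[[-0.0145, 0.001, 0.02, 0, 0, 0, 0.01], [-0.0145, 0.001, 0.045, 0, 0, 0, 0.01], [-0.0145, 0.001, 0.065, 0, 0, 0, 0.01], [-0.0145, 0.001, 0.077, 0, 0, 0, 0.01], [-0.0145, 0.001, 0.082, 0, -0.1, 0, 0.01], [-0.0145, 0.001, 0.0845, 0, -0.1, 0, 0.01], [-0.0145, 0.001, 0.0855, 0, -0.1, 0, 0.01], [-0.0145, 0.001, 0.0855, 0, -0.1, 0, 0.01]]]}}

```text
t: 11.65
eef_pos: [0.4776, 0.2341, 0.0862]
ee_rot: [-3.14, 0.001, -1.422]
force: [0.7, 0.2, -1.9]
width: 0.0218
```

```bash
python3 plan.py .477 .234 .0855 -81.5
```

```text
t 11.65 pos [0.4776 0.2341 0.0862] rpy [-1.7991e+02  4.0000e-02 -8.1470e+01] q [ 0.82  0.29 -0.51  0.   -0.77 -0.68] F [ 0.7  0.2 -1.9] w 0.0218
shift [-0.      0.0006  0.0007] turn [-0.09  0.04  0.03]
```

>>> {"api": "jog_arm", "payload": {"motion": [[[0, 0, 0.001, 0, 0, 0, 0.01], [0, 0, 0.001, 0, 0, 0, 0.01], [0, 0, 0.001, 0, 0, 0, 0.026], [0, 0, 0.001, 0, 0, 0, 0.03], [0, 0, 0.001, 0, 0, 0, 0.04], [0, 0, 0.001, 0, 0, 0, 0.06], [0, 0, 0.001, 0, 0, 0, 0.06], [0, 0, 0.001, 0, 0, 0, 0.06]]]}}

```text
t: 12.45
eef_pos: [0.4776, 0.2341, 0.0852]
ee_rot: [-3.14, 0.001, -1.422]
force: [0.1, 0.2, 0.2]
width: 0.0562
```

>>> {"api": "jog_arm", "payload": {"motion": [[[0, 0, 0, 0, 0, 0, 0.06], [0, 0, 0, 0, 0, 0, 0.06], [0, 0, 0, 0, 0, 0, 0.06], [0, 0, -0.03, 0, 0, 0, 0.06], [0, 0, -0.07, 0, 0, 0, 0.06], [0, 0, -0.11, 0, 0, 0, 0.06], [0, 0, -0.12, 0, 0, 0, 0.06], [0, 0, -0.12, 0, 0, 0, 0.06]]]}}

```text
t: 13.25
eef_pos: [0.4781, 0.2347, 0.2072]
ee_rot: [-3.137, 0.003, -1.422]
force: [-0.5, 1.1, -0.6]
width: 0.06
```

```bash
python3 plan.py .490 .145 .2 -81.5
python3 - <<'E'
from h import *
im=optics.grab_frame('wrist');cv2.imwrite('pics/w3.png',im[:,:,::-1])
im=optics.grab_frame('side');cv2.imwrite('pics/s3.png',im[:,:,::-1])
E
```

```text
t 13.25 pos [0.4781 0.2347 0.2072] rpy [-179.72    0.19  -81.46] q [ 0.83  0.15 -0.37  0.   -1.05 -0.68] F [-0.5  1.1 -0.6] w 0.06
shift [0.0905 0.0016 0.0069] turn [-0.28  0.19  0.03]
```

View pics/w3.png

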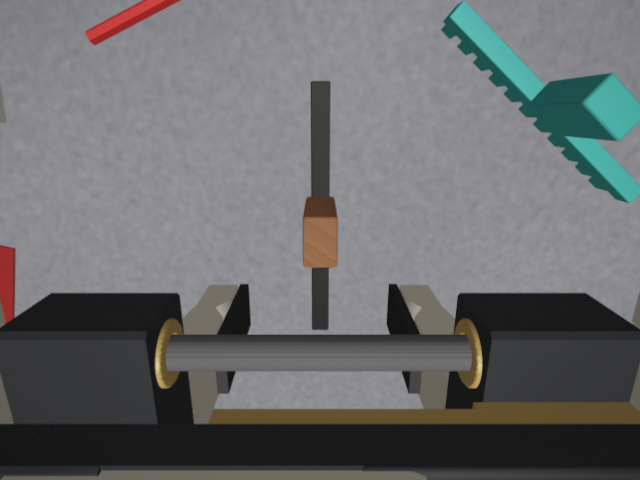

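View pics/s3.png

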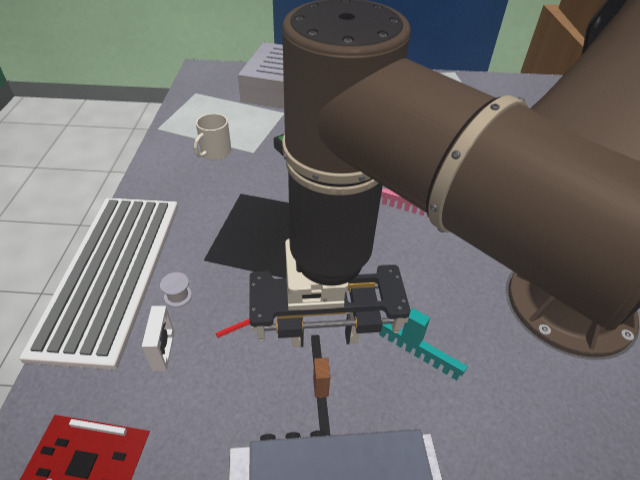

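>>> {"api": "jog_arm", "payload": {"motion": [[[0.045, 0.001, 0, -0.2, 0.1, 0, 0.06], [0.09, 0.001, 0, -0.3, 0.2, 0, 0.06], [0.09, 0.001, 0.03, -0.3, 0.2, 0, 0.06], [0.09, 0.001, 0.07, -0.3, 0.2, 0, 0.06], [0.09, 0.001, 0.11, -0.3, 0.2, 0, 0.06], [0.09, 0.001, 0.14, -0.3, 0.2, 0, 0.06], [0.09, 0.001, 0.16, -0.3, 0.2, 0, 0.06], [0.09, 0.001, 0.169, -0.3, 0.2, 0, 0.06]]]}}

```text
t: 14.15
eef_pos: [0.4871, 0.143, 0.0318]
ee_rot: [3.131, -0.006, -1.423]
force: [0.2, 0.7, 0.1]
width: 0.0602
```

>>> {"api": "jog_arm", "payload": {"motion": [[[0, 0, 0, 0, 0, 0, 0.04], [0, 0, 0, 0, 0, 0, 0.03], [0, 0, 0, 0, 0, 0, 0.02], [0, 0, 0, 0, 0, 0, 0.004], [0, 0, 0, 0, 0, 0, 0.004], [0, 0, 0, 0, 0, 0, 0.004], [0, 0, 0, 0, 0, 0, 0.004], [0, 0, 0, 0, 0, 0, 0.004]]], "newtons": 20}}

```text
t: 14.95
eef_pos: [0.4875, 0.1433, 0.0322]
ee_rot: [3.132, -0.005, -1.423]
force: [1.2, 0.1, 2.4]
width: 0.0141
```

```bash
python3 plan.py .465 .30 .038 -81.5
python3 - <<'E'
from h import *
im=optics.grab_frame('wrist');cv2.imwrite('pics/w4.png',im[:,:,::-1])
E
```

```text
t 14.95 pos [0.4875 0.1433 0.0322] rpy [179.46  -0.3  -81.51] q [ 0.67  0.35 -0.6  -0.   -0.63 -0.52] F [1.2 0.1 2.4] w 0.0141
shift [-0.1583 -0.0008 -0.0067] turn [ 0.54 -0.3  -0.01]
```

View pics/w4.png

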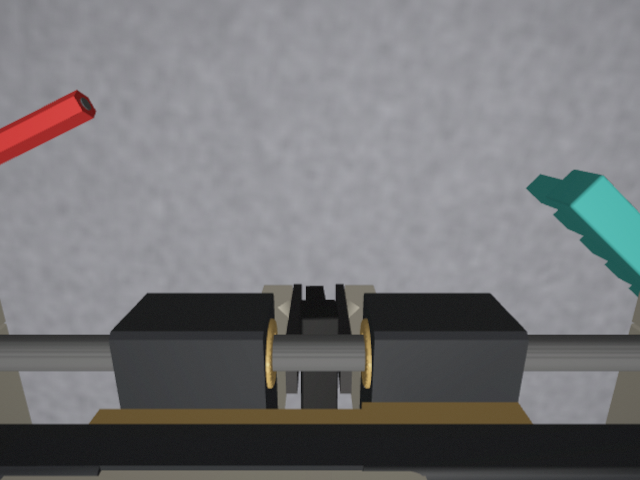

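>>> {"api": "jog_arm", "payload": {"motion": [[[-0.01, 0, 0, 0, 0, 0, 0.004], [-0.025, 0, 0, 0, 0, 0, 0.004], [-0.04, 0, 0, 0, 0, 0, 0.004], [-0.055, 0, -0.0003, 0, 0, 0, 0.004], [-0.07, 0, -0.0003, 0, 0, 0, 0.004], [-0.085, 0, -0.0004, 0, 0, 0, 0.004], [-0.095, 0, -0.0005, 0, 0, 0, 0.004], [-0.1, 0, -0.0005, 0, 0, 0, 0.004]]]}}

```text
t: 15.8
eef_pos: [0.4725, 0.2436, 0.032]
ee_rot: [3.132, -0.005, -1.422]
force: [-0.3, -1.2, 0.1]
width: 0.0138
```

```bash
python3 plan.py .4658 .29 .032 -81.5
python3 - <<'E'
from h import *
im=optics.grab_frame('top');cv2.imwrite('pics/t5.png',cv2.resize(im[150:380,60:320],None,fx=2.5,fy=2.5)[:,:,::-1])
im=optics.grab_frame('side');cv2.imwrite('pics/s5.png',im[:,:,::-1])
E
```

```text
t 15.8 pos [0.4725 0.2436 0.032 ] rpy [179.46  -0.3  -81.45] q [ 0.84  0.38 -0.55 -0.   -0.66 -0.69] F [-0.3 -1.2  0.1] w 0.0138
shift [-0.0469 -0.0002 -0.0003] turn [ 0.54 -0.3   0.05]
```

View pics/t5.png

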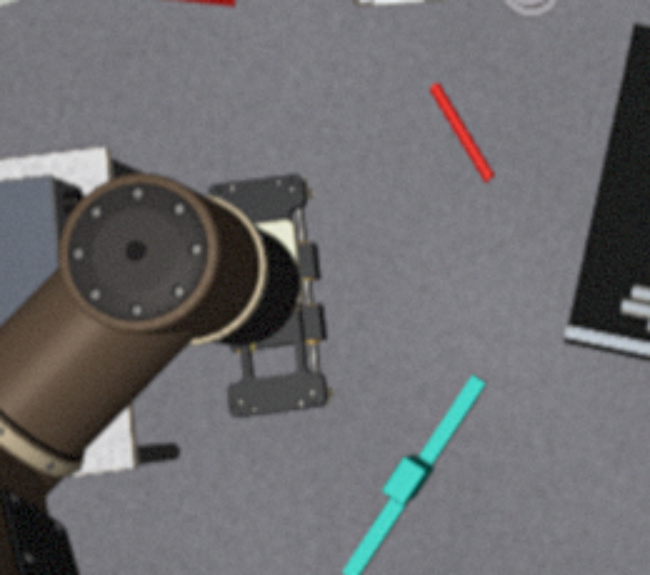

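View pics/s5.png

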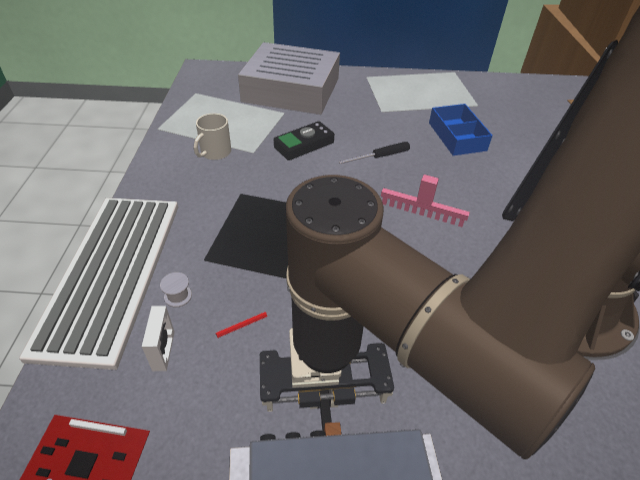

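Run:
```python
from h import *
for z in (.3,.35,.4,.45,.5,.55): print(z,ray('top',(114,250),z).round(3),ray('side',(335,202),z).round(3))
# side: points on cylinder axis x=.4725,y=.2436
for z in (.076,.1,.13,.16,.2,.25,.3,.4): print(z,proj('side',[.4725,.2436,z]).round(0), proj('side',[.4725-.05,.2436,z]).round(0))
```

```text
0.3 [0.489 0.293 0.3  ] [0.472 0.077 0.3  ]
0.35 [0.484 0.277 0.35 ] [0.473 0.133 0.35 ]
0.4 [0.48  0.261 0.4  ] [0.474 0.189 0.4  ]
0.45 [0.475 0.246 0.45 ] [0.475 0.245 0.45 ]
0.5 [0.471 0.23  0.5  ] [0.476 0.301 0.5  ]
0.55 [0.466 0.214 0.55 ] [0.477 0.358 0.55 ]
0.076 [324. 383.] [356. 385.]
0.1 [324. 375.] [358. 378.]
0.13 [325. 365.] [359. 368.]
0.16 [326. 354.] [361. 357.]
0.2 [327. 339.] [364. 341.]
0.25 [329. 318.] [368. 320.]
0.3 [331. 294.] [372. 296.]
0.4 [335. 236.] [382. 239.]
```

>>> {"api": "jog_arm", "payload": {"motion": [[[-0.01, 0, 0, 0, 0, 0, 0.004], [-0.02, 0, 0, 0, 0, 0, 0.004], [-0.03, 0, -0.0001, 0, 0, 0, 0.004], [-0.038, 0, -0.0002, 0, 0, 0, 0.004], [-0.045, 0, -0.0003, 0, 0, 0, 0.004], [-0.05, 0, -0.0003, 0, 0, 0, 0.004], [-0.05, 0, -0.0003, 0, 0, 0, 0.004]]]}}

```text
t: 16.6
eef_pos: [0.4653, 0.2935, 0.032]
ee_rot: [3.133, -0.005, -1.421]
force: [-0.3, 0.7, -1.2]
width: 0.0137
```

```bash
python3 plan.py .4658 .29 .032 -81.5
python3 - <<'E'
from h import *
im=optics.grab_frame('side');cv2.imwrite('pics/s6.png',cv2.resize(im[280:480,200:460],None,fx=3,fy=3)[:,:,::-1])
E
```

```text
t 16.6 pos [0.4653 0.2935 0.032 ] rpy [179.49  -0.26 -81.42] q [ 0.92  0.4  -0.51 -0.   -0.68 -0.76] F [-0.3  0.7 -1.2] w 0.0137
shift [0.0035 0.     0.0001] turn [ 0.51 -0.27  0.08]
```

View pics/s6.png

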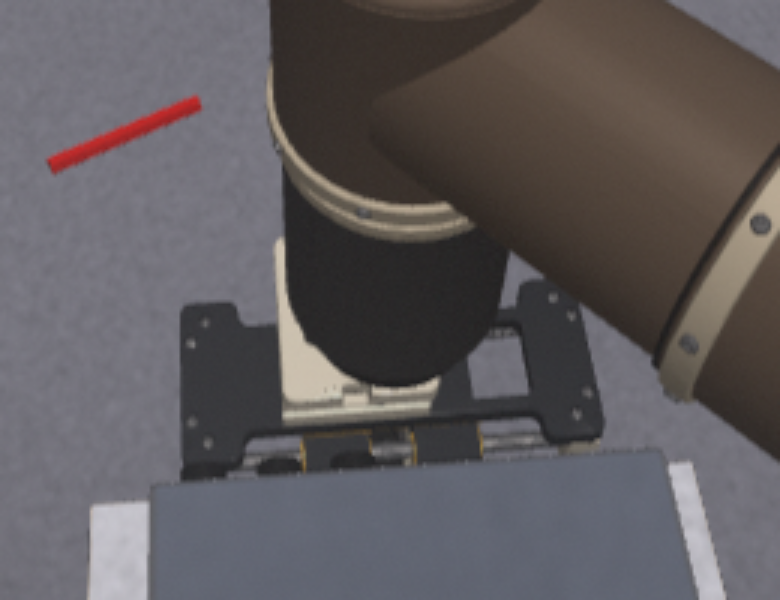

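>>> {"api": "jog_arm", "payload": {"motion": [[[0, 0, 0, 0, 0, 0, 0.018], [0, 0, 0, 0, 0, 0, 0.024], [0, 0, 0, 0, 0, 0, 0.04], [0, 0, 0, 0, 0, 0, 0.06], [0, 0, 0, 0, 0, 0, 0.06], [0, 0, 0, 0, 0, 0, 0.06], [0, 0, 0, 0, 0, 0, 0.06], [0, 0, 0, 0, 0, 0, 0.06]]]}}

```text
t: 17.45
eef_pos: [0.4653, 0.2931, 0.032]
ee_rot: [3.133, -0.005, -1.421]
force: [0.9, -0.2, -0.2]
width: 0.0593
```

>>> {"api": "jog_arm", "payload": {"motion": [[[0.01, 0, 0, 0, 0, 0, 0.06], [0.03, 0, 0, 0, 0, 0, 0.06], [0.05, 0, -0.01, 0, 0, 0, 0.06], [0.07, 0, -0.04, 0, 0, 0, 0.06], [0.08, 0, -0.08, 0, 0, 0, 0.06], [0.09, 0, -0.12, 0, 0, 0, 0.06], [0.1, 0, -0.16, 0, 0, 0, 0.06], [0.12, 0, -0.2, 0, 0, 0, 0.06]]]}}

```text
t: 18.25
eef_pos: [0.4843, 0.1739, 0.2342]
ee_rot: [3.132, -0.005, -1.421]
force: [0.9, 0.3, -0.1]
width: 0.0596
```

```bash
python3 plan.py .6 .0 .35 -81.5
python3 - <<'E'
from h import *
im=optics.grab_frame('side');cv2.imwrite('pics/s7.png',im[:,:,::-1])
im=optics.grab_frame('wrist');cv2.imwrite('pics/w7.png',im[:,:,::-1])
E
```

```text
t 18.25 pos [0.4843 0.1739 0.2342] rpy [179.48  -0.26 -81.43] q [ 0.73  0.11 -0.35 -0.   -1.12 -0.58] F [ 0.9  0.3 -0.1] w 0.0596
shift [ 0.1897 -0.0874 -0.1158] turn [ 0.52 -0.26  0.07]
```

View pics/s7.png

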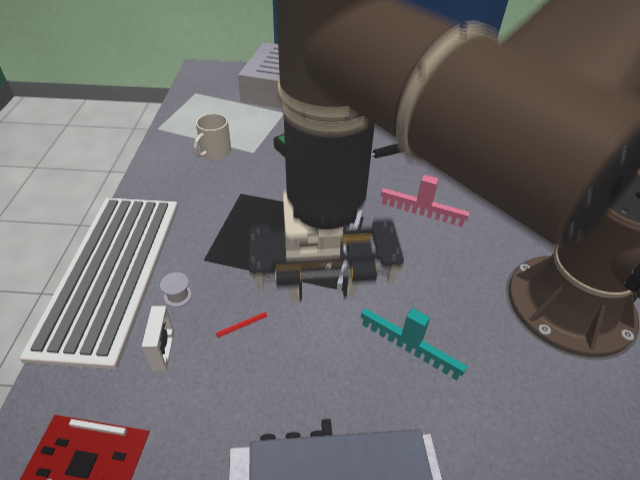

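View pics/w7.png

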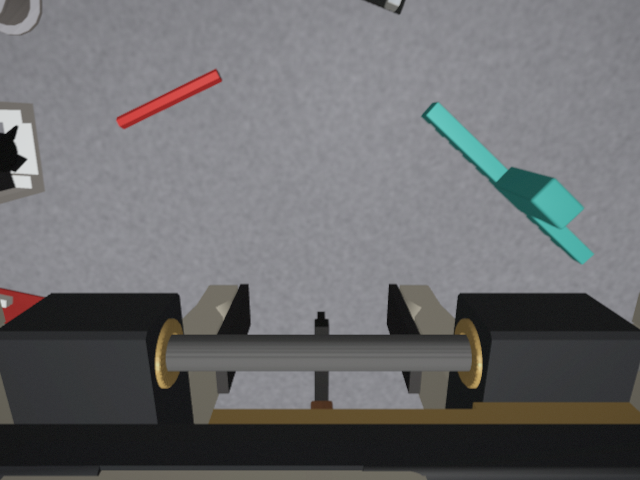

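>>> {"api": "jog_arm", "payload": {"motion": [[[0.04, 0, -0.03, 0, 0, 0, 0.06], [0.08, 0, -0.06, 0, 0, 0, 0.06], [0.12, -0.02, -0.1, 0, 0, 0, 0.06], [0.16, -0.04, -0.12, 0, 0, 0, 0.06], [0.2, -0.06, -0.13, 0, 0, 0, 0.06], [0.25, -0.06, -0.13, 0, 0, 0, 0.06], [0.3, -0.06, -0.13, 0, 0, 0, 0.06], [0.34, -0.06, -0.13, 0, 0, 0, 0.06]]]}}

```text
t: 19.15
eef_pos: [0.596, -0.1562, 0.3679]
ee_rot: [3.14, -0.001, -1.423]
force: [1.1, -0.0, -0.3]
width: 0.06
```

>>> {"api": "jog_arm", "payload": {"motion": [[[0.05, -0.02, 0, 0, 0, 0, 0.06], [0.1, -0.04, 0, 0, 0, 0, 0.06], [0.15, -0.06, 0, 0, 0, 0, 0.06], [0.2, -0.08, 0, 0, 0, 0, 0.06], [0.2, -0.08, 0, 0, 0, 0, 0.06], [0.2, -0.08, 0, 0, 0, 0, 0.06]]]}}

```text
t: 19.75
eef_pos: [0.704, -0.346, 0.3638]
ee_rot: [3.136, 0.001, -1.427]
force: [0.3, 0.5, -0.2]
width: 0.0599
```

```bash
python3 plan.py .6 .0 .35 -81.5
python3 - <<'E'
from h import *
im=optics.grab_frame('side');cv2.imwrite('pics/s8.png',im[:,:,::-1])
im=optics.grab_frame('top');cv2.imwrite('pics/t8.png',im[:,:,::-1])
cv2.imwrite('pics/t8c.png',cv2.resize(im[180:350,60:260],None,fx=3.5,fy=3.5,interpolation=cv2.INTER_CUBIC)[:,:,::-1])
E
```

```text
t 19.75 pos [ 0.704  -0.346   0.3638] rpy [ 1.7966e+02  7.0000e-02 -8.1740e+01] q [-0.21  0.52  0.52  0.   -1.57  0.35] F [ 0.3  0.5 -0.2] w 0.0599
shift [-0.3573  0.0531  0.0146] turn [ 0.34  0.07 -0.24]
```

View pics/s8.png

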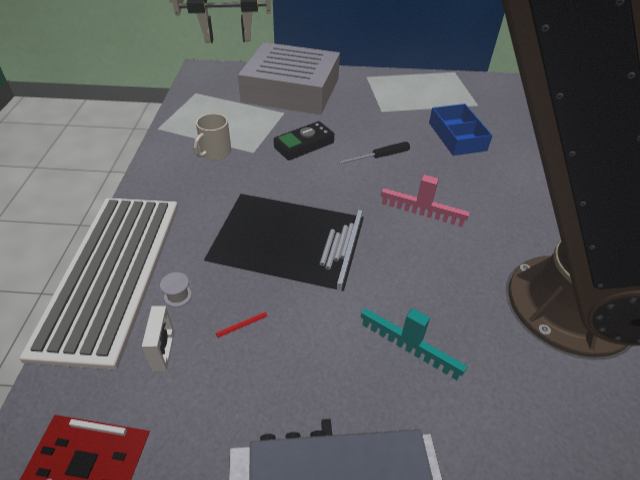

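View pics/t8.png

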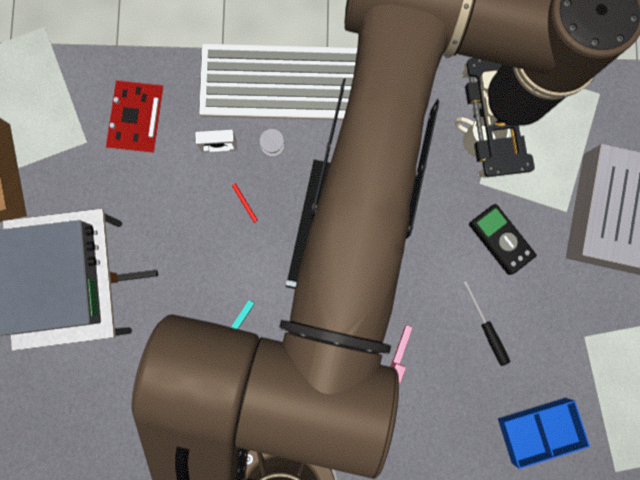

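View pics/t8c.png

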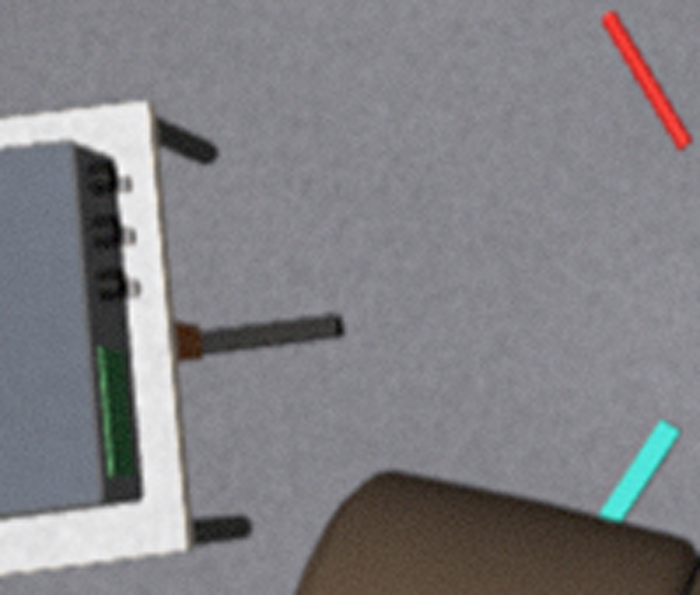

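Run:
```python
from h import *
e=ray('top',(60+337/3.5,180+326/3.5),.04)[:2];i=np.array([-.148,.989]);x=np.array([.989,.148])
b=ray('top',(60+203/3.5,180+340/3.5),.04)[:2]
for f in ((.4587,.349),(.459,.3555)):
    d=e-f; print('end y',(d@i).round(4),'handle y',(d@i+.1).round(4),'x',(d@x).round(4),'from handle foot',((b-f)@i+.017).round(4))
p=ray('top',(60+172/3.5,180+325/3.5),.04)[:2];print('bar dir',np.degrees(np.arctan2(*(b-e)[::-1])).round(1))
# rods, side view
im=cv2.imread('pics/s8.png')[:,:,::-1];c=np.array([.565,-.133]);a=np.deg2rad(-10.7);R=np.array([[np.cos(a),-np.sin(a)],[np.sin(a),np.cos(a)]])
hsv=cv2.cvtColor(im.copy(),cv2.COLOR_RGB2HSV)
for st,cc,m in comps((hsv[200:300,300:380,2]>140).astype(np.uint8),20):
    W=np.array([R.T@(ray('side',(q+300,p+200),.012)[:2]-c) for p,q in zip(*np.nonzero(m))]);print(st,W.mean(0).round(3),W.min(0).round(3),W.max(0).round(3))
```

```text
end y -0.0679 handle y 0.0321 x -0.0047 from handle foot 0.0317
end y -0.0743 handle y 0.0257 x -0.006 from handle foot 0.0253
bar dir 97.1
[ 38  10  24  74 411] [-0.134 -0.004] [-0.14  -0.119] [-0.123  0.104]
[35 26 12 32 90] [-0.114 -0.009] [-0.117 -0.059] [-0.112  0.038]
[21 30 13 32 90] [-0.089  0.01 ] [-0.092 -0.039] [-0.086  0.056]
[27 33 12 33 94] [-0.103  0.017] [-0.106 -0.033] [-0.1    0.064]
```

```bash
python3 -c "
from station import arm
arm.job_done();print(arm.get_state()['t'])"
```

```text
the job is handed in; nothing more can be done
the job is handed in; nothing more can be done
```

The rods are combed against the fence and the rake is standing under the shelf. I handed the job in at about 20 s on the robot clock; the hand-in gives no verdict.

**What I did:** I took the rake by its handle and combed all four rods to the fence in one pull, ending at about 6 N. I set it down on its teeth in front of the shelf and let go. I then took it by the outer end of its bar, about 90 mm from the handle, slid it under the shelf, released it and moved the arm clear.

**Last checks:**
- **Rods:** the rod centres are at about x = -0.128, -0.115, -0.104 and -0.090 m in the board's frame, with the first value read by eye because that rod blends into the fence in the mask. The three rods the mask separated are within 1° of parallel to the fence and within 20 mm of the middle line. The outermost rod has a gap of about 3 mm to the next one. The side view agrees for the same three rods.
- **Rake:** the handle axis is 26 to 32 mm inside the front edge, depending on whether the edge is taken from the shelf's feet or its top. Either way the whole handle is beneath the shelf, and it is about 5 mm off the middle. I judged that it stands upright from the pictures and did not measure the tilt; the shelf hides most of the handle.
- **Other things:** in the last pictures the fan, meter, spool, screwdriver, red rod and the two look-alike rakes look unmoved. I checked these by eye and did not measure them. The last force reading was under 1 N, so the robot was touching nothing.

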